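Empty the relay can into the coil tray

TASK

Empty the three relay coils out of the open grey dust can into the felt-lined wooden tray without dropping them from a height: lay the can, coils still inside, down on its side in the tray and let go of it, then take hold of it again and raise its closed end until all the coils have slid out and lie in the tray. Then stand the empty can upright again, mouth up, on its rubber mat, and leave everything else on the desk where it is.

Things in the scene. Friction and masses are not known exactly. Their poses are not given: they have to be found in the camera images.
- can: relay dust can: plain grey steel box with open top, outside 60 mm (own x) by 76 mm (own y) by 100 mm tall (own z, closed end to mouth), walls and floor 3 mm, 0.28 kg empty, 0.55 kg full; origin: centre of the outside of its closed end. Starts upright on the mat, coils inside, own x within 0.6 rad of world x. Grip it across its 60 mm; lying on a 60 mm wide side it is 76 mm high
- can_mouth (a point): centre of the can's mouth, in the plane of the rim, 100 mm from the closed end
- coil0: relay coil: square bar 22 x 22 x 62 mm (two square brown cheeks, copper winding between), 0.09 kg; origin at its centre, own z along its length. At the start the three coils stand loose on end, side by side, on the can's floor, too deep and close to be gripped there. They slide only on a slope of some 25 to 36 degrees (friction varies) and do not roll
- coil1: relay coil: square bar 22 x 22 x 62 mm (two square brown cheeks, copper winding between), 0.09 kg; origin at its centre, own z along its length; like the first
- coil2: relay coil: square bar 22 x 22 x 62 mm (two square brown cheeks, copper winding between), 0.09 kg; origin at its centre, own z along its length; like the first
- tray: shallow wooden tray fixed to the desk, outside 190 mm (own x) by 270 mm (own y), four rims 6 mm thick and 18 mm high over the desk, floor 4 mm thick with grey felt; origin under its centre at desk height. It lies in front of the robot, its long side roughly across (within 0.2 rad)
- mat: black rubber mat fixed to the desk, 150 mm (own x) by 130 mm (own y), 3 mm thick; origin under its centre at desk height. It lies to the left or to the right of the tray (drawn at random), the handset on the other side
- handset: bystander: black bakelite telephone handset, loose, 220 mm long (own x), 65 mm wide, 65 mm high; origin under its centre at desk height
- plug0: bystander: brass jack plug with black barrel, loose, 113 mm long (own x), 16 mm thick, on the robot's side of the tray; origin at desk height
- plug1: bystander: the second brass jack plug, same size, beyond the tray
- relay: bystander: squat closed grey relay housing on a black base, loose, 62 mm (own x) by 92 mm by 68 mm high, no opening, beyond the tray; origin under its centre
- lamp: bystander: chrome test lamp, loose, round foot 64 mm across, 135 mm high, beyond the tray; origin under its centre
- driver: bystander: screwdriver, loose, 170 mm long (own x), 26 mm high, on the robot's side of the tray
Things that resemble listed ones, but are neither listed nor needed, are in the scene too. There is more than one size of the mat; the job needs the largest. What is shaped like the can but turquoise is not meant.

How it is judged:
On the way, in this order (a step that is already met when the one before it is completed fails the run):
1. the can lies on its side inside the tray with the coils still in it, let go (angle between can's own z axis and vertical between 1.42 and 1.72 rad and x of can_mouth in the frame of tray between -0.09 and 0.09 m and y of can_mouth in the frame of tray between -0.13 and 0.13 m and x of can in the frame of tray between -0.095 and 0.095 m and y of can in the frame of tray between -0.135 and 0.135 m and height (world z) of can below 0.055 m and z of coil0 in the frame of can between 0 and 0.1 m and distance between each of coil0, coil1, coil2 and can below 0.11 m and z of coil1 in the frame of can between 0 and 0.1 m and z of coil2 in the frame of can between 0 and 0.1 m and contact force between the fingers and can below 0.2 N and linear speed of can below 0.03 m/s), for 0.2 s.
2. its closed end is raised, the mouth pointing down over the tray (angle between can's own z axis and vertical above 1.8 rad and x of can_mouth in the frame of tray between -0.095 and 0.095 m and y of can_mouth in the frame of tray between -0.135 and 0.135 m), for 0.1 s.
At the end, for the whole second after the job is handed in: The can stands upright within 5 degrees, mouth up, on the mat (base centre at least 5 mm inside the mat's edges, base at mat height), all three coils lie at rest in the tray (centres inside its rims, no more than 50 mm above the desk), nothing held (angle between can's own z axis and vertical below 0.09 rad and x of can in the frame of mat between -0.07 and 0.07 m and y of can in the frame of mat between -0.06 and 0.06 m and z of can in the frame of mat between 0 and 0.008 m and x of coil0 in the frame of tray between -0.09 and 0.09 m and y of coil0 in the frame of tray between -0.13 and 0.13 m and z of coil0 in the frame of tray between 0.008 and 0.05 m and x of coil1 in the frame of tray between -0.09 and 0.09 m and y of coil1 in the frame of tray between -0.13 and 0.13 m and z of coil1 in the frame of tray between 0.008 and 0.05 m and x of coil2 in the frame of tray between -0.09 and 0.09 m and y of coil2 in the frame of tray between -0.13 and 0.13 m and z of coil2 in the frame of tray between 0.008 and 0.05 m and contact force between the fingers and can below 0.2 N and linear speed of each of coil0, coil1, coil2, can below 0.03 m/s); the robot touches nothing.
It fails at once if a coil was dropped from a height (it moved faster than 1.2 m/s, a fall of about 7 cm) (linear speed of any of coil0, coil1, coil2 above 1.2 m/s).
It fails at once if a bystander was moved more than 20 mm or knocked over (distance of any of handset, plug0, plug1, relay, lamp, driver from where it was at the start of the episode above 0.02 m or angle between any of relay, lamp's own z axis and vertical above 0.35 rad).
It also fails if it takes over 72 s, if anything falls off the work surface, if the arm or the gripper's body presses on something with over 40 N, if the wrist force passes 120 N, or if a joint passes its speed limit or range.

ROBOT

A 6-joint arm with a two-finger parallel gripper is mounted at the origin on the work surface. World frame = base frame: x ahead of the robot, y to its left, z up, the work surface at z = 0. Lengths are in m, angles in rad, forces in N, time in s.
With the tool pointing down it reaches from about 0.4 to 0.825 m from the base axis. Payload 7 kg.
Tool frame: the origin (TCP) lies midway between the tips of the shut fingers; the grasp point (between the pads) lies 19 mm behind it (ctrl.tcp_to_grasp is the distance from the TCP to the grasp point, in m); z points along the fingers, y is the line along which they close (so a half turn about z gives the same grasp; the last joint's range is limited). The gripper opens to 85 mm and grips with 20 to 120 N. Pads are 22 mm wide; open, the fingers measure 114 mm over their backs; the gripper's body (76 mm by 85 mm) begins 54 mm behind the grasp point. The pads swing forward as they close: fully open they stand 13 mm farther back than shut.
Start: joints at [1.537, 0.359, 0.012, 0, -1.224, -0.288], TCP at [0.213, 0.64, 0.231] pointing down, gripper open.
Joint ranges: [-3.07, 3.07], [-1.43, 2.12], [-1.02, 1.25], [-3.03, 1.67], [-3.05, -0], [-3.03, 3.03]. Speed limits (rad/s): [2.39, 2.39, 3.01, 3.14, 3.14, 3.14].

INTERFACE

Orientations are given as a rotation vector (axis times angle).
In Python, from rig import ctrl, cams, models gives the robot as it stands. The module is installed in compiled form; this text tells all that it offers.
- The arm moves only by the tool carry_out, never from a script. Its argument "commands" is a list of rows, each an object of numbers: "dx", "dy", "dz": the shift along the world's x, y, z in cm; "wx", "wy", "wz": the turn, a rotation vector about the world's x, y, z in degrees. A call has 1 to 10 rows; each row shifts and turns the commanded pose from where the row before left it; what a row does not reach is not made up. A row lasts 1/8 s, in which the tool goes at most 62.5 mm and 10.7 degrees, less where a joint would pass 70% of its speed; a pose out of reach is approached as far as the arm can. A call is refused whole if a number of a shift passes 6.25 or a number of a turn 10.7, either way. A call with a gripper value outside its range is refused whole. "hand" is the closure, from -1 (fully open) to 1 (shut), set as the call begins (left out, the last holds). The fingers move at their own pace and stop on an object; "newtons" is the grip in N (left out, the last holds). Time passes only in rows, so rows that do not move let the fingers close. It gives the time, the measured TCP pose, the force, the opening and the grip force at its end, in the units of the state.
- ctrl.observe(): the state, without advancing time (a new reading comes with each control period).
- cams.capture(name): name is "side" or "top"; returns (picture, depth): 384x512x3 uint8, blue, green, red; 384x512 float32, m along the optical axis (not along the pixel's ray), 0 where there is no reading.
- cams.camera_info(name): a dict with "fovy" (degrees; the focal length in pixels is half the picture's height over the tangent of half this angle, whatever the lens; pixels are square), "cx", "cy" (the principal point, pixels), "rvec" (rotation vector, rad) and "tvec" (3), from world to camera coordinates, as OpenCV has them. Camera axes: x right, y down, z forward; pixel columns grow to the right and rows downward; lengths in m; the calibration is good to about 2 mm. A picture is of the moment at which its call begins. camera_info takes no time and is no camera call.
- ctrl.job_done(): hands the job in; it is judged then, once.
Trained networks look in the newest picture that a camera, given by its name, has taken for a name from the list of things; names that differ only in an ending like _2 or _b are one class to them, and where a whole thing is asked for, a point or a joint stands for the part that bears it (a point fixed in the world has none). Each returns a list of dicts, best first, with "p" (0 to 1); they miss things now and then, are a little off and sometimes report something else, mostly with a low value. They report only what shows in the picture. A call takes as long as a camera call. They do not tell look-alikes from the thing itself.
- models.spot_in(camera, target): "rect" ([left, top, right, bottom] as shares, 0 to 1, of the picture: columns of its width, rows of its height, round what is visible of it).
- models.spot_point(camera, target): "at" ([row, column] as shares, 0 to 1, of the picture: columns of its width, rows of its height: a listed point, or the origin of a listed thing).
The state is a dict: "time_s": time; "qpos": joint angles; "qd": joint speeds; "joint_efforts": joint torques, N m; "eef_pos": TCP position; "orientation": TCP orientation; "ft_force": force on the tool from outside, world axes, zero at the start; "ft_torque": the same for the moment, N m; "width": opening from 0.0 (shut) to 1.0 (fully open); "gripper_force": force on a finger pad.
Only numpy, scipy, OpenCV 4.12 (cv2) and the standard library are available. Lean on these libraries where they do the work, as an engineer would, in place of code of your own. Each camera call takes 0.05 s, during which the arm holds its last target. There are 200 camera calls.

## Working session

There is one attempt and no reset: what is moved stays moved. The work goes in short steps, Python scripts to look and compute and a tool call to move; the robot and the scene stay as the last step left them, time stands still between calls to the robot, and variables do not carry over. Pictures are saved under pics/ and viewed, at most 10 in all, crops included, and the job is handed in when it is done.

Besides the shell and the picture viewer there is one more tool, called after "Request:" in YAML: its name, and indented under it one key for each argument. carry_out: Moves the arm, as the interface text tells. Its arguments: {"type":"object","properties":{"commands":{"type":"array","items":{"type":"object","properties":{"dx":{"type":"number"},"dy":{"type":"number"},"dz":{"type":"number"},"wx":{"type":"number"},"wy":{"type":"number"},"wz":{"type":"number"}}}},"hand":{"type":"number"},"newtons":{"type":"number"}},"required":["commands"]}

```bash
mkdir -p pics; cat > h.py <<'E'
from rig import ctrl, cams, models
import numpy as np, cv2
from scipy.spatial.transform import Rotation as R
def cam(n):
    i=cams.camera_info(n); f=192/np.tan(np.radians(i['fovy'])/2)
    return f,i['cx'],i['cy'],cv2.Rodrigues(np.array(i['rvec'],float))[0],np.array(i['tvec'],float)
def cloud(n,d):
    f,cx,cy,Rm,t=cam(n); v,u=np.mgrid[:384,:512]
    P=np.stack([(u-cx)/f*d,(v-cy)/f*d,d],-1)
    W=(P-t)@Rm; W[d<=0]=np.nan
    return W
E
python3 - <<'E'
from h import *
s=ctrl.observe(); print(s['eef_pos'],s['orientation'],s['width'],ctrl.tcp_to_grasp)
for n in ['top','side']:
    p,d=cams.capture(n); cv2.imwrite(f'pics/{n}0.png',p); np.save(n+'0.npy',d)
    print(n,cams.camera_info(n), (d>0).mean())
    W=cloud(n,d)
    for t in ['can','tray','mat','can_mouth','handset','relay','lamp']:
        for r in models.spot_point(n,t)[:3]:
            a=np.array(r['at'])*[384,512]; i,j=int(min(a[0],383)),int(min(a[1],511))
            print(t,round(r['p'],2),a.round(),W[i,j].round(3))
E
```

```text
[0.2133526  0.63989175 0.23039042] [ 3.09938535e+00 -5.03246006e-01 -2.16540263e-04] 1.0000386418133453 0.0187
top {'fovy': 51.4339042036247, 'cx': 260.11907645850727, 'cy': 193.14223283221273, 'rvec': array([ 2.21203511, -2.14873669,  0.04857304]), 'tvec': array([0.06811397, 0.57253965, 1.03253079])} 0.9959665934244791
can 0.93 [198. 173.] [0.554 0.317 0.008]
can 0.67 [141. 164.] [0.687 0.326 0.101]
tray 0.6 [126. 306.] [ 0.758 -0.033  0.01 ]
tray 0.58 [199. 296.] [ 0.561 -0.008  0.004]
mat 0.88 [202. 175.] [0.539 0.297 0.07 ]
mat 0.84 [273. 163.] [0.352 0.339 0.004]
mat 0.59 [205. 112.] [ 0.531  0.484 -0.001]
can_mouth 0.9 [198. 167.] [0.55  0.326 0.036]
can_mouth 0.63 [131. 152.] [0.734 0.382 0.008]
handset 0.97 [214. 419.] [ 0.527 -0.314  0.059]
relay 0.93 [117. 217.] [0.762 0.2   0.065]
lamp 0.69 [127. 381.] [ 0.757 -0.229  0.022]
side {'fovy': 44.339367878906884, 'cx': 258.795821883112, 'cy': 188.02555180187522, 'rvec': array([ 0.59237907, -2.76402485,  1.03903813]), 'tvec': array([0.55900026, 0.20611113, 1.18261409])} 0.9959818522135416
can 0.83 [291. 231.] [0.527 0.347 0.079]
can 0.55 [278. 162.] [0.686 0.38  0.069]
can 0.28 [226. 175.] [0.741 0.235 0.062]
tray 0.72 [196. 275.] [ 0.568 -0.008  0.004]
mat 0.93 [291. 232.] [0.525 0.345 0.077]
mat 0.9 [337. 303.] [0.349 0.346 0.   ]
mat 0.73 [361. 209.] [0.519 0.482 0.001]
can_mouth 0.83 [270. 231.] [0.554 0.293 0.068]
can_mouth 0.64 [260. 159.] [0.724 0.334 0.058]
handset 0.74 [131. 319.] [ 0.545 -0.323 -0.   ]
relay 0.78 [226. 174.] [0.742 0.237 0.065]
relay 0.52 [127. 245.] [ 0.76  -0.227  0.01 ]
lamp 0.72 [122. 247.] [ 0.759 -0.232  0.027]
```

View pics/top0.png

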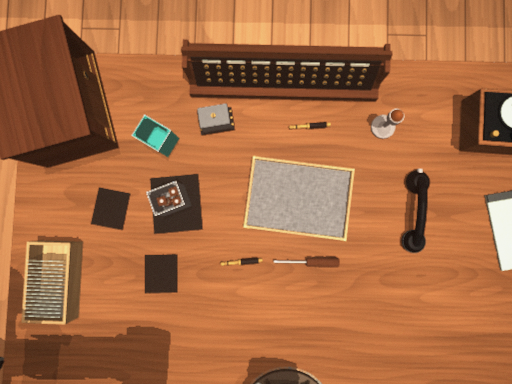

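View pics/side0.png

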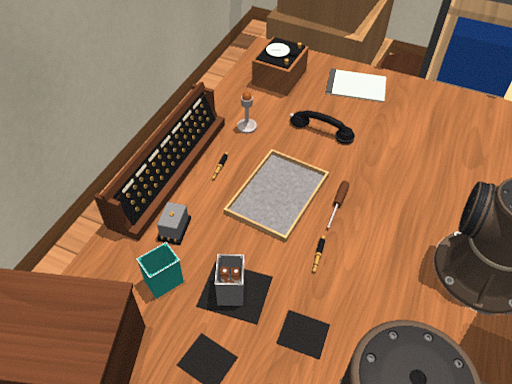

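The top view shows the can at (col 167, row 198) on the largest mat (176, 203). The tray is at (299, 198) and the handset at (416, 210). The turquoise look-alike is at (155, 134).

```bash
python3 - <<'E'
from h import *
for n in ['top','side']:
    p=cv2.imread(f'pics/{n}0.png').astype(int); d=np.load(n+'0.npy'); W=cloud(n,d); x,y,z=W[...,0],W[...,1],W[...,2]
    sp=p.max(2)-p.min(2)
    def rect(m,name):
        q=W[m]; r=cv2.minAreaRect(q[:,:2].astype(np.float32)); print(n,name,m.sum(),np.round(r[0],4),np.round(r[1],4),round(r[2],2),'z',np.percentile(q[:,2],[5,50,95]).round(4))
    near=(abs(x-.55)<.09)&(abs(y-.32)<.09)
    m=near&(z>.092)&(z<.115); rect(m,'canrim')
    rect(near&(z>.02)&(z<.115),'canall')
    t=(abs(x-.56)<.17)&(abs(y-0)<.2)&(z<.04)
    rect(t&(z>.012),'trayrim'); 
    rect(cv2.erode((t&(sp<25)&(p.max(2)>90)).astype(np.uint8),np.ones((3,3)))>0,'felt')
    mk=(abs(x-.54)<.12)&(abs(y-.3)<.1)&(p.max(2)<50)&(z<.02)
    rect(cv2.morphologyEx(mk.astype(np.uint8),cv2.MORPH_OPEN,np.ones((5,5)))>0,'mat')
    for nm,b in dict(lamp=(.76,-.23),relay=(.76,.2),plug1=(.76,-.03),plug0=(.39,.12),driver=(.39,-.02),handset=(.53,-.31)).items():
        k=(abs(x-b[0])<.12)&(abs(y-b[1])<.12)&(z>.01)&(z<.2)
        if nm in('plug0','driver'): k&=(x<.43)
        if nm=='plug1': k&=(x>.7)
        if k.sum()>20: print(nm,x[k].min().round(3),x[k].max().round(3),y[k].min().round(3),y[k].max().round(3),z[k].max().round(3))
    print(z[(x>.5)&(x<.6)&(y<-.15)&(y>-.2)].mean())
E
```

```text
top canrim 256 [0.5457 0.3133] [0.0623 0.0789] 22.72 z [0.0944 0.1035 0.1062]
top canall 916 [0.5457 0.3133] [0.0623 0.0789] 22.72 z [0.0298 0.0702 0.1052]
top trayrim 1244 [ 0.5158 -0.0061] [0.2862 0.2823] 84.09 z [0.0142 0.019  0.0265]Traceback (most recent call last):
  File "<stdin>", line 12, in <module>
  File "<stdin>", line 6, in rect
    return _quantile_unchecked(
        a, q, axis, out, overwrite_input, method, keepdims, weights)
    return _ureduce(a,
                    func=_quantile_ureduce_func,
    ...<5 lines>...
                    overwrite_input=overwrite_input,
                    method=method)
    r = func(a, **kwargs)
    result = _quantile(arr,
                       quantiles=q,
    ...<2 lines>...
                       out=out,
                       weights=wgt)
    slices_having_nans = np.isnan(arr[-1, ...])
                                  ~~~^^^^^^^^^
IndexError: index -1 is out of bounds for axis 0 with size 0
```

```bash
python3 - <<'E'
from h import *
for n in ['top','side']:
    p=cv2.imread(f'pics/{n}0.png').astype(int); d=np.load(n+'0.npy'); W=cloud(n,d); x,y,z=W[...,0],W[...,1],W[...,2]
    sp=p.max(2)-p.min(2)
    def rect(m,name):
        if m.sum()<5: print(name,'none'); return
        m=m.astype(np.uint8)
        _,L,S,_=cv2.connectedComponentsWithStats(m); m=L==1+S[1:,4].argmax()
        q=W[m]; r=cv2.minAreaRect(q[:,:2].astype(np.float32)); print(n,name,m.sum(),np.round(r[0],4),np.round(r[1],4),round(r[2],2),'z',np.percentile(q[:,2],[5,50,95]).round(4))
    near=(abs(x-.55)<.09)&(abs(y-.32)<.09)
    rect(near&(z>.085)&(z<.115),'canrim')
    t=(abs(x-.56)<.14)&(abs(y-0)<.2)&(z<.04)
    rect(t&(z>.012),'trayrim'); 
    rect(t&(sp<35)&(p.max(2)>70),'felt')
    mk=(abs(x-.54)<.12)&(abs(y-.3)<.1)&(p.max(2)<50)&(z<.02)
    rect(cv2.morphologyEx(mk.astype(np.uint8),cv2.MORPH_OPEN,np.ones((5,5)))>0,'mat')
    for nm,b in dict(lamp=(.76,-.23),relay=(.76,.2),plug1=(.76,-.03),plug0=(.39,.12),driver=(.39,-.02),handset=(.53,-.31)).items():
        k=(abs(x-b[0])<.09)&(abs(y-b[1])<.09)&(z>.008)&(z<.2)
        if nm in('plug0','driver'): k&=(x<.43)
        if k.sum()>20: print(nm,x[k].min().round(3),x[k].max().round(3),y[k].min().round(3),y[k].max().round(3),z[k].max().round(3))
E
```

```text
top canrim 303 [0.5457 0.3133] [0.0623 0.0789] 22.72 z [0.0876 0.1029 0.1062]
top trayrim 874 [ 0.5602 -0.0182] [0.2714 0.1909] 84.2 z [0.0146 0.0187 0.0219]
top felt 6091 [ 0.5611 -0.0181] [0.2535 0.1723] 84.2 z [0.0021 0.0053 0.0085]
mat none
lamp 0.728 0.85 -0.269 -0.14 0.138
relay 0.725 0.85 0.111 0.281 0.072
plug1 0.747 0.85 -0.12 0.059 0.041
plug0 0.326 0.401 0.03 0.185 0.022
driver 0.365 0.408 -0.109 0.043 0.031
handset 0.44 0.62 -0.39 -0.289 0.069
side canrim 417 [0.5471 0.3137] [0.0623 0.0798] 22.59 z [0.0862 0.1005 0.1046]
side trayrim 782 [ 0.5624 -0.0172] [0.2771 0.1933] 84.33 z [0.0128 0.0167 0.0202]
side felt 4023 [ 0.5656 -0.0259] [0.2529 0.1767] 83.97 z [0.0004 0.0038 0.0072]
side mat 361 [0.5634 0.3324] [0.0656 0.0854] 27.82 z [-0.0004  0.0027  0.0055]
lamp 0.73 0.85 -0.266 -0.14 0.136
relay 0.724 0.85 0.11 0.284 0.07
plug1 0.746 0.85 -0.12 0.059 0.036
plug0 0.38 0.402 0.032 0.185 0.02
driver 0.384 0.409 -0.109 0.045 0.029
handset 0.441 0.62 -0.342 -0.286 0.069
```

```bash
cat >> h.py <<'E'
def pose(p,yaw,th):
    """tcp for tool with closing axis along yaw (deg), tilted th deg; p = target grasp point"""
    a,t=np.radians([yaw,th]); ox=np.array([np.cos(a),np.sin(a),0]); oy=np.array([-ox[1],ox[0],0])
    z=np.sin(t)*oy-np.cos(t)*np.array([0,0,1]); y=-ox; M=np.stack([np.cross(y,z),y,z],1)
    return np.array(p)+.0187*z,M
def plan(*ts):
    s=ctrl.observe(); p,M=np.array(s['eef_pos']),R.from_rotvec(s['orientation']).as_matrix()
    for q,N in ts:
        dp=(q-p)*100; dr=np.degrees(R.from_matrix(N@M.T).as_rotvec())
        n=max(np.abs(dp).max()/6.2,np.linalg.norm(dr)/10.5)
        print('cm',dp.round(2),'deg',dr.round(2),'min rows',round(n,1)); p,M=q,N
E
python3 - <<'E'
from h import *
W=cloud('top',np.load('top0.npy')); x,y,z=W[...,0],W[...,1],W[...,2]
for a in np.arange(.15,.75,.1): print(round(a,2),[float(np.nanmax(np.r_[0,z[(abs(x-a)<.05)&(abs(y-b)<.05)&(z<.9)]]).round(2)) for b in np.arange(.3,.75,.1)])
y0=22.7; c=np.array([.546,.3135,0]); a=np.radians(y0); oy=np.array([-np.sin(a),np.cos(a),0])
g=c+oy*.008+[0,0,.078]
P,M=pose(g,y0,-40); pre=P-.10*M[:,2]
hi=pre+[0,0,.05]
plan((hi,M),(pre,M),(P,M)); print(P,pre,ctrl.observe()['qpos'])
E
```

```text
0.15 [0.01, 0.01, 0.01, 0.27, 0.01]
0.25 [0.01, 0.01, 0.01, 0.27, 0.08]
0.35 [0.01, 0.01, 0.01, 0.09, 0.08]
0.45 [0.01, 0.01, 0.01, 0.08, 0.08]
0.55 [0.11, 0.11, 0.01, 0.01, 0.01]
0.65 [0.1, 0.1, 0.2, 0.2, 0.2]
cm [ 30.93 -27.12  -4.1 ] deg [-28.03 -30.2  -46.81] min rows 5.9
cm [ 0.  0. -5.] deg [0. 0. 0.] min rows 0.8
cm [ 2.48 -5.93 -7.66] deg [0. 0. 0.] min rows 1.2
[0.54755139 0.30979128 0.06367497] [0.52274583 0.36909088 0.14027941] [ 1.53709315e+00  3.58580535e-01  1.18928549e-02 -2.54390510e-05
 -1.22415167e+00 -2.88102525e-01]
```

Request:
carry_out:
  commands:
    - {"dx":3.1,"dy":-2.7,"dz":0.4,"wx":-2.8,"wy":-3.0,"wz":-4.7}
    - {"dx":3.1,"dy":-2.7,"dz":0.4,"wx":-2.8,"wy":-3.0,"wz":-4.7}
    - {"dx":3.1,"dy":-2.7,"dz":0.4,"wx":-2.8,"wy":-3.0,"wz":-4.7}
    - {"dx":3.1,"dy":-2.7,"dz":-0.4,"wx":-2.8,"wy":-3.0,"wz":-4.7}
    - {"dx":3.1,"dy":-2.7,"dz":-0.8,"wx":-2.8,"wy":-3.0,"wz":-4.7}
    - {"dx":3.1,"dy":-2.7,"dz":-0.8,"wx":-2.8,"wy":-3.0,"wz":-4.7}
    - {"dx":3.1,"dy":-2.7,"dz":-0.8,"wx":-2.8,"wy":-3.0,"wz":-4.7}
    - {"dx":3.1,"dy":-2.7,"dz":-0.8,"wx":-2.8,"wy":-3.0,"wz":-4.7}
    - {"dx":3.1,"dy":-2.7,"dz":-0.8,"wx":-2.8,"wy":-3.0,"wz":-4.7}
    - {"dx":3.1,"dy":-2.7,"dz":0,"wx":-2.8,"wy":-3.0,"wz":-4.7}
  hand: -1
  newtons: 60

```text
time_s: 2.05
eef_pos: [0.5242, 0.3694, 0.1988]
orientation: [2.194, -1.469, 0.798]
ft_force: [0.6, 0.3, 0.4]
width: 1.004
gripper_force: 0.0
```

```bash
cat > n.py <<'E'
from h import *
y0=22.7; c=np.array([.546,.3135,0]); a=np.radians(y0); oy=np.array([-np.sin(a),np.cos(a),0])
g=c+oy*.008+[0,0,.078]
P,M=pose(g,y0,-40); pre=P-.10*M[:,2]
plan((pre,M),(P,M)); s=ctrl.observe(); print(s['eef_pos'],np.round(s['qpos'],2),s['time_s'])
E
python3 n.py
```

```text
cm [-0.15 -0.03 -5.85] deg [-0.   -0.02  0.32] min rows 0.9
cm [ 2.48 -5.93 -7.66] deg [0. 0. 0.] min rows 1.2
[0.52422578 0.36942529 0.19876717] [ 1.17  0.53 -0.18  0.48 -1.42 -0.99] 2.05
```

Request:
carry_out:
  commands:
    - {"dx":-0.15,"dz":-3}
    - {"dz":-2.85}
    - {"dx":0.6,"dy":-1.5,"dz":-1.9}
    - {"dx":0.6,"dy":-1.5,"dz":-1.9}
    - {"dx":0.6,"dy":-1.5,"dz":-1.9}
    - {"dx":0.65,"dy":-1.4,"dz":-2.0}
    - {}

```text
invalid input at $.commands[0]: expected keys dx, dy, dz, wx, wy, wz
```

```bash
cat >> n.py <<'E'
print(s['ft_force'])
p,d=cams.capture('side'); cv2.imwrite('pics/side1.png',cv2.resize(p[170:384,120:400],None,fx=2.5,fy=2.5))
E
python3 n.py
```

```text
cm [-0.15 -0.03 -5.85] deg [-0.   -0.02  0.32] min rows 0.9
cm [ 2.48 -5.93 -7.66] deg [0. 0. 0.] min rows 1.2
[0.52422578 0.36942529 0.19876717] [ 1.17  0.53 -0.18  0.48 -1.42 -0.99] 2.05
[0.62688251 0.27249598 0.43196847]
```

View pics/side1.png

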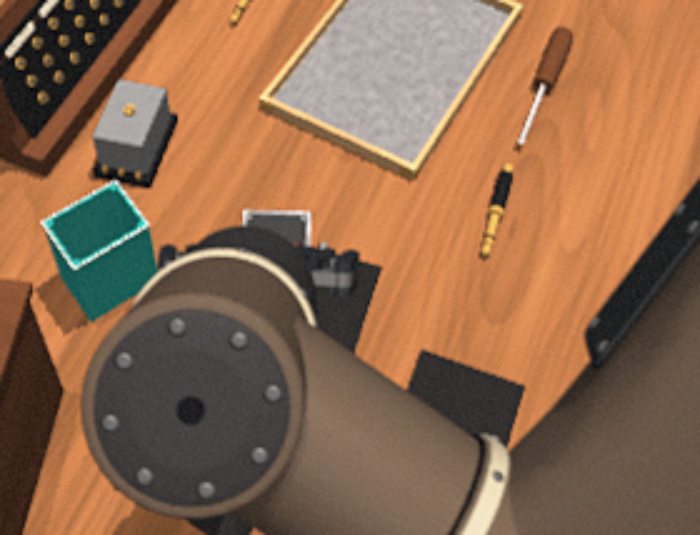

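The move was refused because every key is required. The picture shows the open fingers (crop cols 165 to 345) lined up behind the can rim (245 to 310), as planned.

Request:
carry_out:
  commands:
    - {"dx":-0.15,"dy":0,"dz":-3,"wx":0,"wy":0,"wz":0.3}
    - {"dx":0,"dy":0,"dz":-2.85,"wx":0,"wy":0,"wz":0}
    - {"dx":0.6,"dy":-1.5,"dz":-1.9,"wx":0,"wy":0,"wz":0}
    - {"dx":0.6,"dy":-1.5,"dz":-1.9,"wx":0,"wy":0,"wz":0}
    - {"dx":0.6,"dy":-1.5,"dz":-1.9,"wx":0,"wy":0,"wz":0}
    - {"dx":0.65,"dy":-1.4,"dz":-2.0,"wx":0,"wy":0,"wz":0}
    - {"dx":0,"dy":0,"dz":0,"wx":0,"wy":0,"wz":0}

```text
time_s: 2.98
eef_pos: [0.5462, 0.3096, 0.0627]
orientation: [2.2, -1.462, 0.797]
ft_force: [-0.7, -0.0, -0.6]
width: 0.999
gripper_force: 0.0
```

```bash
sed -i '$d' n.py; python3 n.py
```

```text
cm [-2.35  5.95  7.75] deg [ 0.01 -0.19 -0.03] min rows 1.3
cm [ 2.48 -5.93 -7.66] deg [0. 0. 0.] min rows 1.2
[0.54622392 0.3095753  0.06274657] [ 1.1   0.62 -0.4   0.58 -1.12 -1.11] 2.975
[-0.71267676 -0.0244164  -0.59636626]
```

Request:
carry_out:
  commands:
    - {"dx":0,"dy":0,"dz":0,"wx":0,"wy":0,"wz":0}
    - {"dx":0,"dy":0,"dz":0,"wx":0,"wy":0,"wz":0}
    - {"dx":0,"dy":0,"dz":0,"wx":0,"wy":0,"wz":0}
    - {"dx":0,"dy":0,"dz":0,"wx":0,"wy":0,"wz":0}
    - {"dx":0,"dy":0,"dz":0,"wx":0,"wy":0,"wz":0}
    - {"dx":0,"dy":0,"dz":0,"wx":0,"wy":0,"wz":0}
    - {"dx":0,"dy":0,"dz":0,"wx":0,"wy":0,"wz":0}
    - {"dx":0,"dy":0,"dz":0,"wx":0,"wy":0,"wz":0}
  hand: 1
  newtons: 60

```text
time_s: 3.98
eef_pos: [0.5469, 0.3128, 0.0648]
orientation: [2.205, -1.463, 0.799]
ft_force: [-0.8, 3.6, 6.4]
width: 0.695
gripper_force: 65.8
```

```bash
cat > n2.py <<'E'
from h import *
# tray: centre T, own y at 84.2deg -> own x -5.8deg
s=ctrl.observe(); p=np.array(s['eef_pos'])
T=np.array([.561,-.018,0]); a=np.radians(-5.8); ox=np.array([np.cos(a),np.sin(a),0]); oy=np.array([-ox[1],ox[0],0])
# lying: base at tray y=.08, grasp h=.075 along -oy, 8mm above axis
base=T+.08*oy
g=base-.075*oy+[0,0,.042+.008]
P,M=pose(g,-5.8,50)
up=p+[0,0,.12]; M0=R.from_rotvec(s['orientation']).as_matrix()
_,Mt=pose(g,-5.8,-40)
hi=P+[0,0,.08]; th=hi.copy()
plan((up,M0),(hi+[0,0,.05],Mt),(hi,M),(P,M)); print(s['width'],s['gripper_force'],s['ft_force'])
E
python3 n2.py
```

```text
cm [ 0.  0. 12.] deg [0. 0. 0.] min rows 1.9
cm [  1.61 -31.15  -1.69] deg [ -0.23   0.04 -28.69] min rows 5.0
cm [ 0.  0. -5.] deg [89.54 -9.1   0.  ] min rows 8.6
cm [ 0.  0. -8.] deg [0. 0. 0.] min rows 1.3
0.6946925239786255 65.8016288280487 [-0.81846573  3.59799354  6.36152876]
```

Request:
carry_out:
  commands:
    - {"dx":0,"dy":0,"dz":1,"wx":0,"wy":0,"wz":0}
    - {"dx":0,"dy":0,"dz":2,"wx":0,"wy":0,"wz":0}
    - {"dx":0,"dy":0,"dz":3,"wx":0,"wy":0,"wz":0}
    - {"dx":0,"dy":0,"dz":3,"wx":0,"wy":0,"wz":0}
    - {"dx":0,"dy":0,"dz":2,"wx":0,"wy":0,"wz":0}
    - {"dx":0,"dy":0,"dz":1,"wx":0,"wy":0,"wz":0}

```text
time_s: 4.72
eef_pos: [0.5464, 0.3114, 0.1851]
orientation: [2.203, -1.464, 0.797]
ft_force: [-0.4, -0.4, -6.2]
width: 0.699
gripper_force: 65.5
```

Request:
carry_out:
  commands:
    - {"dx":0.1,"dy":-1.6,"dz":0,"wx":0,"wy":0,"wz":-1.4}
    - {"dx":0.2,"dy":-3,"dz":0,"wx":0,"wy":0,"wz":-2.9}
    - {"dx":0.2,"dy":-3.7,"dz":0,"wx":0,"wy":0,"wz":-3.4}
    - {"dx":0.2,"dy":-3.7,"dz":0,"wx":0,"wy":0,"wz":-3.4}
    - {"dx":0.2,"dy":-3.7,"dz":0,"wx":0,"wy":0,"wz":-3.4}
    - {"dx":0.2,"dy":-3.7,"dz":0,"wx":0,"wy":0,"wz":-3.4}
    - {"dx":0.2,"dy":-3.7,"dz":0,"wx":0,"wy":0,"wz":-3.4}
    - {"dx":0.2,"dy":-3.7,"dz":0,"wx":0,"wy":0,"wz":-3.4}
    - {"dx":0.1,"dy":-2.7,"dz":0,"wx":0,"wy":0,"wz":-2.5}
    - {"dx":0,"dy":-1.6,"dz":0,"wx":0,"wy":0,"wz":-1.5}

```text
time_s: 5.98
eef_pos: [0.5613, -0.0028, 0.1831]
orientation: [1.706, -1.899, 0.617]
ft_force: [-0.4, 0.3, -4.3]
width: 0.694
gripper_force: 66.1
```

```bash
cat >> n2.py <<'E'
plan((hi,M)); print(np.round(s['qpos'],2))
E
python3 n2.py
```

```text
cm [ 0.  0. 12.] deg [0. 0. 0.] min rows 1.9
cm [  0.17   0.4  -13.51] deg [-0.11 -0.13  0.39] min rows 2.2
cm [ 0.  0. -5.] deg [89.54 -9.1   0.  ] min rows 8.6
cm [ 0.  0. -8.] deg [0. 0. 0.] min rows 1.3
0.6941357773459104 66.13267064094543 [-0.37006877  0.34487932 -4.28472668]
cm [ 0.17  0.4  -6.51] deg [89.4 -9.5  0.2] min rows 8.6
[ 0.65  0.4  -0.45  0.51 -1.29 -1.04]
```

Request:
carry_out:
  commands:
    - {"dx":0,"dy":0,"dz":0,"wx":8.95,"wy":-0.95,"wz":0}
    - {"dx":0,"dy":0,"dz":0,"wx":8.95,"wy":-0.95,"wz":0}
    - {"dx":0,"dy":0,"dz":0,"wx":8.95,"wy":-0.95,"wz":0}
    - {"dx":0,"dy":0,"dz":0,"wx":8.95,"wy":-0.95,"wz":0}
    - {"dx":0,"dy":0,"dz":0,"wx":8.95,"wy":-0.95,"wz":0}
    - {"dx":0,"dy":0,"dz":0,"wx":8.95,"wy":-0.95,"wz":0}
    - {"dx":0,"dy":0,"dz":0,"wx":8.95,"wy":-0.95,"wz":0}
    - {"dx":0,"dy":0,"dz":0,"wx":8.95,"wy":-0.95,"wz":0}
    - {"dx":0,"dy":0,"dz":0,"wx":8.95,"wy":-0.95,"wz":0}
    - {"dx":0,"dy":0,"dz":0,"wx":8.0,"wy":-0.85,"wz":0}

```text
time_s: 7.22
eef_pos: [0.5618, -0.001, 0.1838]
orientation: [-1.604, 1.781, 0.736]
ft_force: [-0.8, 0.2, -5.4]
width: 0.698
gripper_force: 69.2
```

```bash
cat >> n2.py <<'E'
plan((P,M))
for n in ['side','top']:
    p,d=cams.capture(n); W=cloud(n,d); np.save('c.npy',W)
    if n=='side': cv2.imwrite('pics/side2.png',cv2.resize(p[90:304,120:400],None,fx=2.5,fy=2.5))
    v=W.reshape(-1,3); q=(v-T)@np.stack([ox,oy,[0,0,1]],1)
    k=(abs(q[:,0])<.05)&(q[:,1]>.03)&(q[:,1]<.15)&(q[:,2]>.05)&(q[:,2]<.3); 
    if k.sum(): print(n,k.sum(),np.nanpercentile(q[k],[1,50,99],axis=0).round(3))
E
python3 n2.py
```

```text
cm [ 0.  0. 12.] deg [0. 0. 0.] min rows 1.9
cm [  0.11   0.22 -13.58] deg [-88.95   9.36   0.09] min rows 8.5
cm [ 0.  0. -5.] deg [89.54 -9.1   0.  ] min rows 8.6
cm [ 0.  0. -8.] deg [0. 0. 0.] min rows 1.3
0.6984907086686798 69.18970227241516 [-0.8321881   0.16043959 -5.36469804]
cm [ 0.11  0.22 -6.58] deg [0.57 0.09 0.26] min rows 1.1
[-0.28  0.39 -0.04 -0.86 -1.41  0.45]
cm [  0.11   0.22 -14.58] deg [0.57 0.09 0.26] min rows 2.4
side 999 [[-0.032  0.031  0.146]
 [-0.008  0.075  0.204]
 [ 0.028  0.082  0.223]]
top 663 [[-0.033  0.031  0.161]
 [-0.004  0.054  0.218]
 [ 0.027  0.078  0.222]]
```

View pics/side2.png

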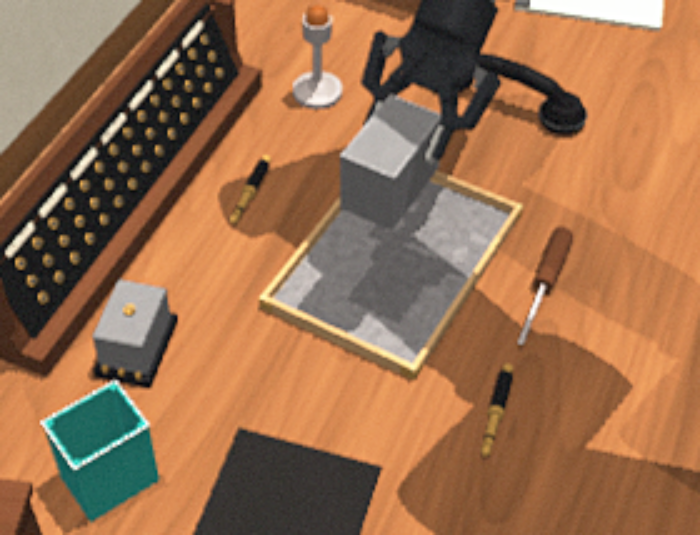

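The can hangs level over the tray, closed end towards the mat, with its top at about z = 0.221. The mat is now fully visible at the bottom of the crop (290, 490).

Request:
carry_out:
  commands:
    - {"dx":0,"dy":0.1,"dz":-1.5,"wx":0.5,"wy":0,"wz":0.2}
    - {"dx":0,"dy":0.1,"dz":-3,"wx":0,"wy":0,"wz":0}
    - {"dx":0,"dy":0,"dz":-3,"wx":0,"wy":0,"wz":0}
    - {"dx":0,"dy":0,"dz":-3,"wx":0,"wy":0,"wz":0}
    - {"dx":0,"dy":0,"dz":-2,"wx":0,"wy":0,"wz":0}
    - {"dx":0,"dy":0,"dz":-0.9,"wx":0,"wy":0,"wz":0}
    - {"dx":0,"dy":0,"dz":0,"wx":0,"wy":0,"wz":0}

```text
time_s: 8.2
eef_pos: [0.5625, 0.0026, 0.0497]
orientation: [-1.606, 1.775, 0.742]
ft_force: [-0.1, -0.4, -4.5]
width: 0.694
gripper_force: 69.2
```

```bash
cat > n3.py <<'E'
from h import *
s=ctrl.observe(); print(s['ft_force'],s['eef_pos'],s['time_s'])
T=np.array([.561,-.018,0]); a=np.radians(-5.8); ox=np.array([np.cos(a),np.sin(a),0]); oy=np.array([-ox[1],ox[0],0])
for n in ['side','top']:
    p,d=cams.capture(n); W=cloud(n,d)
    q=((W.reshape(-1,3)-T)@np.stack([ox,oy,[0,0,1]],1)).reshape(384,512,3)
    k=(abs(q[...,0])<.028)&(q[...,1]>.0)&(q[...,1]<.074)&(q[...,2]>.065)&(q[...,2]<.1)&(p.min(2)>70)
    A=np.c_[q[k][:,:2],np.ones(k.sum())]; c=np.linalg.lstsq(A,q[k][:,2],rcond=None)[0]
    print(n,k.sum(),'top slope x,y deg',np.degrees(c[:2]).round(1),'z at y=.07,.03',c@[0,.07,1],c@[0,.03,1])
    k=(abs(q[...,0])<.05)&(q[...,1]>-.05)&(q[...,1]<.12)&(q[...,2]>.03)&(q[...,2]<.1)&(p.min(2)>60)
    r=cv2.minAreaRect(q[k][:,:2].astype(np.float32)); print(r, np.percentile(q[k],[1,99],axis=0).round(3))
    x,y=W[...,0],W[...,1]
    mk=(abs(x-.54)<.13)&(abs(y-.3)<.11)&(p.max(2)<60)
    mk=cv2.morphologyEx(mk.astype(np.uint8),cv2.MORPH_OPEN,np.ones((5,5)))
    _,L,S,_=cv2.connectedComponentsWithStats(mk); m=L==1+S[1:,4].argmax()
    print('mat',cv2.minAreaRect(W[m][:,:2].astype(np.float32)),np.median(W[m][:,2]))
E
python3 n3.py
```

```text
[-0.12105491 -0.3746156  -4.54827927] [0.56250622 0.00258383 0.04968065] 8.2
side 441 top slope x,y deg [-0.3 -0.4] z at y=.07,.03 0.0862835258391773 0.0865607986419003
((0.0071721747517585754, 0.024618741124868393), (0.12636211514472961, 0.09454800933599472), 79.92929077148438) [[-0.037 -0.018  0.033]
 [ 0.039  0.085  0.091]]Traceback (most recent call last):
  File "n3.py", line 15, in <module>
    _,L,S,_=cv2.connectedComponentsWithStats(mk); m=L==1+S[1:,4].argmax()
                                                         ~~~~~~~~~~~~~~^^
ValueError: attempt to get argmax of an empty sequence
```

Request:
carry_out:
  commands:
    - {"dx":0,"dy":0,"dz":-0.3,"wx":0,"wy":0,"wz":0}
    - {"dx":0,"dy":0,"dz":-0.2,"wx":0,"wy":0,"wz":0}
    - {"dx":0,"dy":0,"dz":-0.1,"wx":0,"wy":0,"wz":0}
    - {"dx":0,"dy":0,"dz":0,"wx":0,"wy":0,"wz":0}

```text
time_s: 8.75
eef_pos: [0.5625, 0.0022, 0.0438]
orientation: [-1.605, 1.776, 0.741]
ft_force: [-0.3, 0.2, -4.2]
width: 0.692
gripper_force: 69.2
```

Still hanging; I'll go 2 mm lower, then release.

Request:
carry_out:
  commands:
    - {"dx":0,"dy":0,"dz":-0.1,"wx":0,"wy":0,"wz":0}
    - {"dx":0,"dy":0,"dz":-0.1,"wx":0,"wy":0,"wz":0}
    - {"dx":0,"dy":0,"dz":0,"wx":0,"wy":0,"wz":0}

```text
time_s: 9.12
eef_pos: [0.5626, 0.0021, 0.0428]
orientation: [-1.606, 1.774, 0.741]
ft_force: [-2.0, -4.8, 4.5]
width: 0.696
gripper_force: 70.4
```

Request:
carry_out:
  commands:
    - {"dx":0,"dy":0,"dz":0,"wx":0,"wy":0,"wz":0}
    - {"dx":0,"dy":0,"dz":0,"wx":0,"wy":0,"wz":0}
    - {"dx":0,"dy":0,"dz":0,"wx":0,"wy":0,"wz":0}
    - {"dx":0,"dy":0,"dz":0,"wx":0,"wy":0,"wz":0}
    - {"dx":0,"dy":0,"dz":0,"wx":0,"wy":0,"wz":0}
    - {"dx":0,"dy":0,"dz":0,"wx":0,"wy":0,"wz":0}
  hand: -1

```text
time_s: 9.88
eef_pos: [0.5625, 0.0023, 0.0418]
orientation: [-1.605, 1.776, 0.741]
ft_force: [-0.7, -0.3, -0.1]
width: 1.002
gripper_force: 0.0
```

```bash
python3 - <<'E'
from h import *
s=ctrl.observe(); p=np.array(s['eef_pos']); M=R.from_rotvec(s['orientation']).as_matrix(); print(M[:,2],M[:,1],s['ft_force'])
back=p-.11*M[:,2]
plan((back,M))
E
```

```text
[ 0.07857902  0.75872673 -0.64665222] [-0.99485163  0.10132224 -0.00200816] [-0.74187141 -0.2741743  -0.1440908 ]
cm [-0.86 -8.35  7.11] deg [0. 0. 0.] min rows 1.3
```

Request:
carry_out:
  commands:
    - {"dx":-0.2,"dy":-1.4,"dz":1.2,"wx":0,"wy":0,"wz":0}
    - {"dx":-0.3,"dy":-3.3,"dz":2.8,"wx":0,"wy":0,"wz":0}
    - {"dx":-0.3,"dy":-3.7,"dz":3.1,"wx":0,"wy":0,"wz":0}
    - {"dx":0,"dy":0,"dz":6,"wx":-6,"wy":0.6,"wz":0}
    - {"dx":0,"dy":1,"dz":5,"wx":-10,"wy":1,"wz":0}
    - {"dx":0,"dy":1,"dz":0,"wx":-10,"wy":1,"wz":0}
    - {"dx":0,"dy":1,"dz":0,"wx":-10,"wy":1,"wz":0}
    - {"dx":0,"dy":1,"dz":0,"wx":-10,"wy":1,"wz":0}
    - {"dx":0,"dy":0,"dz":0,"wx":-3,"wy":0.4,"wz":0}

```text
time_s: 11.0
eef_pos: [0.5546, -0.0399, 0.2246]
orientation: [-2.109, 2.321, 0.0]
ft_force: [-0.7, -0.0, -0.8]
width: 0.999
gripper_force: 0.0
```

```bash
cat > n4.py <<'E'
from h import *
s=ctrl.observe(); print(s['eef_pos'],s['time_s'])
T=np.array([.561,-.018,0]); a=np.radians(-5.8); ox=np.array([np.cos(a),np.sin(a),0]); oy=np.array([-ox[1],ox[0],0])
F=np.stack([ox,oy,[0,0,1]],1)
for n in ['side','top']:
    p,d=cams.capture(n); cv2.imwrite(f'pics/{n}3.png',p); W=cloud(n,d); q=(W-T)@F
    k=(abs(q[...,0])<.06)&(q[...,1]>-.06)&(q[...,1]<.12)&(q[...,2]>.068)&(q[...,2]<.09)
    print(n,k.sum(),cv2.minAreaRect(q[k][:,:2].astype(np.float32)), np.percentile(q[k],[1,50,99],axis=0).round(3))
    x,y=W[...,0],W[...,1]
    mk=(abs(x-.54)<.13)&(abs(y-.3)<.11)&(p.max(2)<75)&(W[...,2]<.02)
    mk=cv2.morphologyEx(mk.astype(np.uint8),cv2.MORPH_OPEN,np.ones((3,3)))
    _,L,S,_=cv2.connectedComponentsWithStats(mk); m=L==1+S[1:,4].argmax() if len(S)>1 else mk>0
    if m.sum(): print('mat',m.sum(),cv2.minAreaRect(W[m][:,:2].astype(np.float32)),np.median(W[m][:,2]))
E
python3 n4.py
```

```text
[ 0.55455205 -0.03994329  0.22460482] 11.0
side 739 ((-0.00014060363173484802, 0.03283550590276718), (0.10695973038673401, 0.06339780986309052), 89.95213317871094) [[-0.031 -0.017  0.069]
 [-0.003  0.038  0.079]
 [ 0.029  0.084  0.084]]
mat 2977 ((0.537927508354187, 0.307964026927948), (0.14999151229858398, 0.1336892545223236), 6.823217391967773) 0.002617456746437475Traceback (most recent call last):
  File "n4.py", line 8, in <module>
    print(n,k.sum(),cv2.minAreaRect(q[k][:,:2].astype(np.float32)), np.percentile(q[k],[1,50,99],axis=0).round(3))
                                                                    ~~~~~~~~~~~~~^^^^^^^^^^^^^^^^^^^^^^^
    return _quantile_unchecked(
        a, q, axis, out, overwrite_input, method, keepdims, weights)
    return _ureduce(a,
                    func=_quantile_ureduce_func,
    ...<5 lines>...
                    overwrite_input=overwrite_input,
                    method=method)
    r = func(a, **kwargs)
    result = _quantile(arr,
                       quantiles=q,
    ...<2 lines>...
                       out=out,
                       weights=wgt)
    slices_having_nans = np.isnan(arr[-1, ...])
                                  ~~~^^^^^^^^^
IndexError: index -1 is out of bounds for axis 0 with size 0
```

View pics/side3.png

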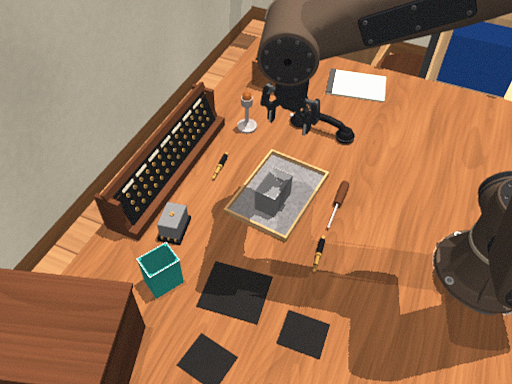

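The can lies square in the tray at (270, 192), closed end towards the mat. The mat centre comes out at (0.538, 0.308), with its 150 mm side at 6.8°.

```bash
cat > n5.py <<'E'
from h import *
T=np.array([.561,-.018,0]); a=np.radians(-5.8); ox=np.array([np.cos(a),np.sin(a),0]); oy=np.array([-ox[1],ox[0],0])
g=T+.048*oy+[0,0,.046]; P,M=pose(g,-5.8,0)
plan((P+[0,0,.09],M),(P,M)); s=ctrl.observe(); print(np.round(s['qpos'],2),s['time_s'])
E
python3 n5.py
```

```text
cm [  1.16   7.03 -10.64] deg [-0.35  0.13 -0.27] min rows 1.7
cm [ 0.  0. -9.] deg [0. 0. 0.] min rows 1.5
[ 0.28  0.17 -0.26 -0.01 -1.14 -0.37] 11.1
```

Request:
carry_out:
  commands:
    - {"dx":0.2,"dy":1.4,"dz":-1.2,"wx":-0.35,"wy":0.1,"wz":-0.3}
    - {"dx":0.5,"dy":2.8,"dz":-4.2,"wx":0,"wy":0,"wz":0}
    - {"dx":0.45,"dy":2.8,"dz":-5.2,"wx":0,"wy":0,"wz":0}
    - {"dx":0,"dy":0,"dz":-3,"wx":0,"wy":0,"wz":0}
    - {"dx":0,"dy":0,"dz":-3,"wx":0,"wy":0,"wz":0}
    - {"dx":0,"dy":0,"dz":-3,"wx":0,"wy":0,"wz":0}
    - {"dx":0,"dy":0,"dz":0,"wx":0,"wy":0,"wz":0}

```text
time_s: 11.98
eef_pos: [0.5643, 0.0269, 0.0244]
orientation: [2.097, -2.335, -0.006]
ft_force: [-0.6, 0.6, 0.1]
width: 1.004
gripper_force: 0.0
```

Request:
carry_out:
  commands:
    - {"dx":0,"dy":0,"dz":0,"wx":0,"wy":0,"wz":0}
    - {"dx":0,"dy":0,"dz":0,"wx":0,"wy":0,"wz":0}
    - {"dx":0,"dy":0,"dz":0,"wx":0,"wy":0,"wz":0}
    - {"dx":0,"dy":0,"dz":0,"wx":0,"wy":0,"wz":0}
    - {"dx":0,"dy":0,"dz":0,"wx":0,"wy":0,"wz":0}
    - {"dx":0,"dy":0,"dz":0,"wx":0,"wy":0,"wz":0}
    - {"dx":0,"dy":0,"dz":0,"wx":0,"wy":0,"wz":0}
  hand: 1
  newtons: 60

```text
time_s: 12.85
eef_pos: [0.5666, 0.0284, 0.0282]
orientation: [-2.1, 2.333, 0.001]
ft_force: [-0.9, -1.2, 6.8]
width: 0.697
gripper_force: 66.4
```

```bash
python3 n5.py; python3 - <<'E'
from h import *
# raise: pivot about mouth bottom edge (tray y=-.018,z=.006) while shifting +oy gradually; print tcp path
T=np.array([.561,-.018,0]); a=np.radians(-5.8); ox=np.array([np.cos(a),np.sin(a),0]); oy=np.array([-ox[1],ox[0],0])
s=ctrl.observe(); p=np.array(s['eef_pos']); piv=T-.018*oy+[0,0,.004]; prev=p
M0=R.from_rotvec(s['orientation']).as_matrix()
ts=[]
for t,lift in [(10,.004),(20,.006),(30,.006),(40,.006),(50,.006),(55,.006)]:
    r=R.from_rotvec(np.radians(t)*ox); q=piv+r.apply(p-piv)+[0,0,lift]
    ts.append((q,r.as_matrix()@M0))
plan(*ts)
E
```

```text
cm [-0.08  0.14  8.91] deg [-0.12  0.1   0.19] min rows 1.4
cm [ 0.  0. -9.] deg [0. 0. 0.] min rows 1.5
[ 0.39  0.4  -0.47 -0.   -0.71 -0.5 ] 12.85
cm [-0.05 -0.52  1.49] deg [ 9.95 -1.01  0.  ] min rows 1.0
cm [-0.07 -0.7   1.18] deg [ 9.95 -1.01  0.  ] min rows 1.0
cm [-0.09 -0.85  0.84] deg [ 9.95 -1.01 -0.  ] min rows 1.0
cm [-0.1  -0.99  0.68] deg [ 9.95 -1.01  0.  ] min rows 1.0
cm [-0.11 -1.09  0.5 ] deg [ 9.95 -1.01 -0.  ] min rows 1.0
cm [-0.06 -0.57  0.18] deg [ 4.97 -0.51 -0.  ] min rows 0.5
```

Request:
carry_out:
  commands:
    - {"dx":0,"dy":0,"dz":0.4,"wx":0,"wy":0,"wz":0}
    - {"dx":0,"dy":-0.25,"dz":0.6,"wx":5,"wy":-0.5,"wz":0}
    - {"dx":0,"dy":-0.27,"dz":0.6,"wx":5,"wy":-0.5,"wz":0}
    - {"dx":0,"dy":-0.35,"dz":0.6,"wx":5,"wy":-0.5,"wz":0}
    - {"dx":0,"dy":-0.35,"dz":0.6,"wx":5,"wy":-0.5,"wz":0}
    - {"dx":-0.1,"dy":-0.4,"dz":0.4,"wx":5,"wy":-0.5,"wz":0}
    - {"dx":-0.1,"dy":-0.4,"dz":0.4,"wx":5,"wy":-0.5,"wz":0}
    - {"dx":-0.1,"dy":-0.45,"dz":0.3,"wx":5,"wy":-0.5,"wz":0}
    - {"dx":0,"dy":-0.3,"dz":0.3,"wx":3,"wy":-0.3,"wz":0}
    - {"dx":0,"dy":0,"dz":0,"wx":0,"wy":0,"wz":0}

```text
time_s: 14.1
eef_pos: [0.5629, -0.0009, 0.0679]
orientation: [-1.725, 1.922, 0.603]
ft_force: [-0.4, -0.2, -4.8]
width: 0.696
gripper_force: 65.7
```

Request:
carry_out:
  commands:
    - {"dx":0,"dy":0,"dz":0.3,"wx":3,"wy":-0.3,"wz":0}
    - {"dx":0,"dy":0,"dz":0.3,"wx":3,"wy":-0.3,"wz":0}
    - {"dx":0,"dy":0,"dz":0,"wx":0,"wy":0,"wz":0}
    - {"dx":0,"dy":0,"dz":0,"wx":0,"wy":0,"wz":0}
    - {"dx":0,"dy":0,"dz":0,"wx":0,"wy":0,"wz":0}

```text
time_s: 14.72
eef_pos: [0.5631, 0.0011, 0.0751]
orientation: [-1.664, 1.846, 0.68]
ft_force: [0.2, 0.1, -2.6]
width: 0.694
gripper_force: 65.6
```

```bash
python3 - <<'E'
from h import *
s=ctrl.observe(); print(s['time_s'],s['eef_pos'],s['ft_force'])
a,_=cams.capture('side'); b,_=cams.capture('top')
cv2.imwrite('pics/s4.png',np.hstack([cv2.resize(a[130:260,200:350],None,fx=2.6,fy=2.6),cv2.resize(b[135:265,225:375],None,fx=2.6,fy=2.6)]))
E
```

```text
14.725 [0.56305982 0.00112304 0.07510363] [ 0.21503321  0.1410522  -2.61953953]
```

View pics/s4.png

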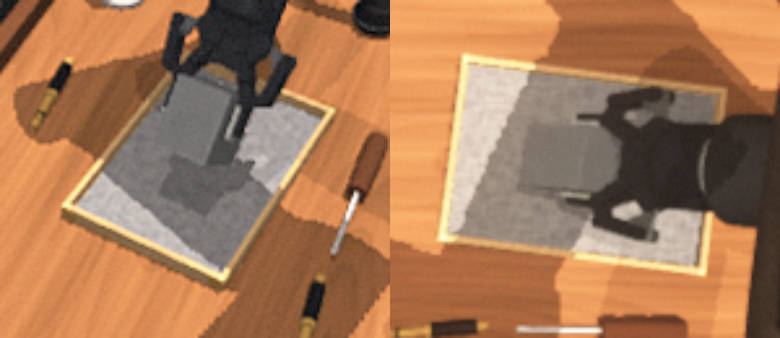

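The wrist load dropped from 4.8 N to 2.6 N, about the empty can's weight, so the coils have slid out. They can't be seen yet because the arm covers them at the right in the top view. Next I draw the can back slowly towards +y.

Request:
carry_out:
  commands:
    - {"dx":0.1,"dy":0.7,"dz":0.1,"wx":1,"wy":-0.1,"wz":0}
    - {"dx":0.1,"dy":1,"dz":0.1,"wx":1,"wy":-0.1,"wz":0}
    - {"dx":0.1,"dy":1,"dz":0.1,"wx":1,"wy":-0.1,"wz":0}
    - {"dx":0.1,"dy":1,"dz":0.1,"wx":1,"wy":-0.1,"wz":0}
    - {"dx":0.1,"dy":1,"dz":0.1,"wx":1,"wy":-0.1,"wz":0}
    - {"dx":0.1,"dy":1,"dz":0.1,"wx":1,"wy":-0.1,"wz":0}
    - {"dx":0.1,"dy":1,"dz":0.1,"wx":1,"wy":-0.1,"wz":0}
    - {"dx":0.1,"dy":1,"dz":0.1,"wx":1,"wy":-0.1,"wz":0}
    - {"dx":0,"dy":0,"dz":0,"wx":0,"wy":0,"wz":0}

```text
time_s: 15.95
eef_pos: [0.5709, 0.0781, 0.0826]
orientation: [-1.573, 1.747, 0.779]
ft_force: [-0.4, -0.1, -2.6]
width: 0.699
gripper_force: 65.8
```

```bash
python3 - <<'E'
from h import *
s=ctrl.observe(); print(s['time_s'],s['eef_pos'],s['ft_force'])
a,_=cams.capture('side'); b,_=cams.capture('top')
cv2.imwrite('pics/s5.png',np.hstack([cv2.resize(a[130:260,200:350],None,fx=2.6,fy=2.6),cv2.resize(b[135:265,225:375],None,fx=2.6,fy=2.6)]))
E
```

```text
15.95 [0.57085763 0.07813349 0.08261774] [-0.39590999 -0.10201327 -2.60038931]
```

View pics/s5.png

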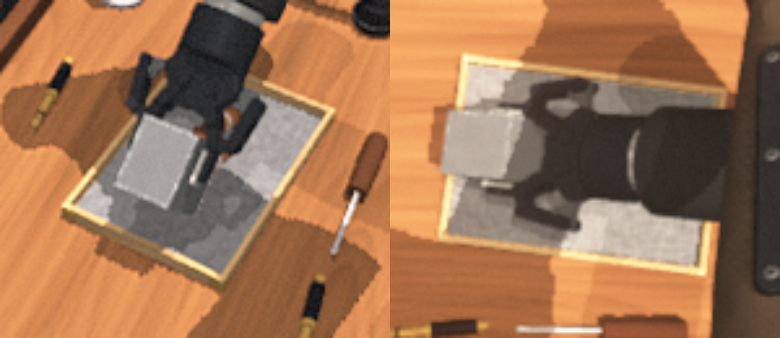

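Request:
carry_out:
  commands:
    - {"dx":0,"dy":0.3,"dz":1.5,"wx":0,"wy":0,"wz":0}
    - {"dx":0,"dy":0.5,"dz":3,"wx":0,"wy":0,"wz":0}
    - {"dx":0,"dy":1,"dz":3,"wx":0,"wy":0,"wz":0}
    - {"dx":0,"dy":2,"dz":3,"wx":-5,"wy":0.5,"wz":0}
    - {"dx":0,"dy":3,"dz":1,"wx":-9,"wy":0.9,"wz":1}
    - {"dx":0,"dy":3,"dz":0,"wx":-9,"wy":0.9,"wz":1}
    - {"dx":0,"dy":3,"dz":0,"wx":-9,"wy":0.9,"wz":1}
    - {"dx":0,"dy":3,"dz":0,"wx":-9,"wy":0.9,"wz":1}
    - {"dx":0,"dy":3,"dz":0,"wx":-9,"wy":0.9,"wz":1}
    - {"dx":0,"dy":1,"dz":0,"wx":0,"wy":0,"wz":0}

```text
time_s: 17.3
eef_pos: [0.5697, 0.2799, 0.1981]
orientation: [-2.195, 2.243, 0.076]
ft_force: [0.3, -1.0, -3.6]
width: 0.696
gripper_force: 65.8
```

```bash
cat > n6.py <<'E'
from h import *
C=np.array([.538,.308,0]); yw=6.8; a=np.radians(yw); ox=np.array([np.cos(a),np.sin(a),0]); oy=np.array([-ox[1],ox[0],0])
# grasp: axial 35mm from base (base at +oy*.05). TCP z lying in tray was .0282 with bottom at ~.004
P,M=pose(C+(.05-.035)*oy,yw,0); P[2]=.0282+.001   # +2mm clearance above mat (z=.003)
plan((P+[0,0,.10],M),(P,M)); s=ctrl.observe(); print(np.round(s['qpos'],2),s['time_s'],s['ft_force'])
a_,_=cams.capture('side'); b_,_=cams.capture('top')
cv2.imwrite('pics/s6.png',np.hstack([cv2.resize(a_[130:330,180:350],None,fx=2.2,fy=2.2),cv2.resize(b_[100:300,140:370],None,fx=1.8,fy=2.2)]))
E
python3 n6.py
```

```text
cm [-3.34  4.3  -6.89] deg [-1.96 -1.98  8.04] min rows 1.1
cm [  0.   0. -10.] deg [0. 0. 0.] min rows 1.6
[ 0.73  0.32 -0.1  -0.05 -1.15 -0.73] 17.3 [ 0.25557765 -0.98687139 -3.58890484]
```

View pics/s6.png

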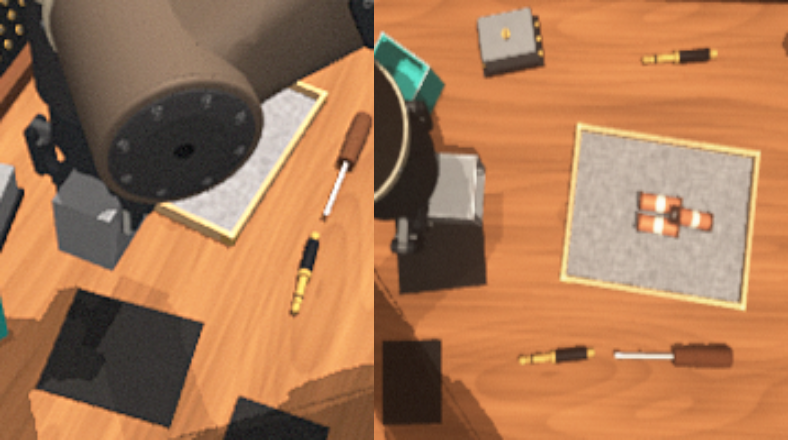

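The top view shows all three coils in the tray, near (675, 215) in the picture, and the can empty. Next I lay the can on the mat to regrip it.

Request:
carry_out:
  commands:
    - {"dx":-0.7,"dy":0.9,"dz":-1.3,"wx":-0.4,"wy":-0.4,"wz":1.6}
    - {"dx":-0.7,"dy":0.9,"dz":-1.4,"wx":-0.4,"wy":-0.4,"wz":1.6}
    - {"dx":-0.7,"dy":0.9,"dz":-1.4,"wx":-0.4,"wy":-0.4,"wz":1.6}
    - {"dx":-0.7,"dy":0.9,"dz":-1.4,"wx":-0.4,"wy":-0.4,"wz":1.6}
    - {"dx":-0.5,"dy":0.7,"dz":-1.4,"wx":-0.4,"wy":-0.4,"wz":1.6}
    - {"dx":0,"dy":0,"dz":-3,"wx":0,"wy":0,"wz":0}
    - {"dx":0,"dy":0,"dz":-3,"wx":0,"wy":0,"wz":0}
    - {"dx":0,"dy":0,"dz":-2,"wx":0,"wy":0,"wz":0}
    - {"dx":0,"dy":0,"dz":-1,"wx":0,"wy":0,"wz":0}
    - {"dx":0,"dy":0,"dz":0,"wx":0,"wy":0,"wz":0}

```text
time_s: 18.65
eef_pos: [0.5377, 0.3186, 0.0381]
orientation: [2.344, -2.091, -0.001]
ft_force: [0.7, 1.0, -1.6]
width: 0.698
gripper_force: 65.7
```

```bash
sed -i '/^a_\|^cv2/d' n6.py; python3 n6.py
```

```text
cm [-0.15  0.43  9.11] deg [ 0.   -0.03  0.29] min rows 1.5
cm [  0.   0. -10.] deg [0. 0. 0.] min rows 1.6
[ 0.85  0.46 -0.32 -0.   -0.79 -0.73] 18.65 [ 0.68367594  0.97181506 -1.62573556]
```

Request:
carry_out:
  commands:
    - {"dx":0,"dy":0.2,"dz":-0.4,"wx":0,"wy":0,"wz":0}
    - {"dx":0,"dy":0.2,"dz":-0.4,"wx":0,"wy":0,"wz":0}
    - {"dx":0,"dy":0,"dz":0,"wx":0,"wy":0,"wz":0}

```text
time_s: 19.02
eef_pos: [0.538, 0.3228, 0.0308]
orientation: [-2.343, 2.092, 0.001]
ft_force: [-0.5, 0.1, -2.3]
width: 0.695
gripper_force: 65.8
```

Request:
carry_out:
  commands:
    - {"dx":0,"dy":0,"dz":-0.15,"wx":0,"wy":0,"wz":0}
    - {"dx":0,"dy":0,"dz":-0.1,"wx":0,"wy":0,"wz":0}
    - {"dx":0,"dy":0,"dz":0,"wx":0,"wy":0,"wz":0}

```text
time_s: 19.4
eef_pos: [0.538, 0.3225, 0.0283]
orientation: [-2.343, 2.092, 0.001]
ft_force: [-0.4, -0.3, -1.8]
width: 0.698
gripper_force: 65.8
```

Request:
carry_out:
  commands:
    - {"dx":0,"dy":0,"dz":-0.1,"wx":0,"wy":0,"wz":0}
    - {"dx":0,"dy":0,"dz":-0.1,"wx":0,"wy":0,"wz":0}
    - {"dx":0,"dy":0,"dz":0,"wx":0,"wy":0,"wz":0}

```text
time_s: 19.77
eef_pos: [0.5381, 0.3226, 0.0272]
orientation: [-2.343, 2.091, 0.001]
ft_force: [-3.1, -1.0, 6.5]
width: 0.695
gripper_force: 66.6
```

Request:
carry_out:
  commands:
    - {"dx":0,"dy":0,"dz":0,"wx":0,"wy":0,"wz":0}
    - {"dx":0,"dy":0,"dz":0,"wx":0,"wy":0,"wz":0}
    - {"dx":0,"dy":0,"dz":0,"wx":0,"wy":0,"wz":0}
    - {"dx":0,"dy":0,"dz":0,"wx":0,"wy":0,"wz":0}
    - {"dx":0,"dy":0,"dz":2,"wx":0,"wy":0,"wz":0}
    - {"dx":0,"dy":0,"dz":4,"wx":0,"wy":0,"wz":0}
    - {"dx":0,"dy":0,"dz":5,"wx":0,"wy":0,"wz":0}
    - {"dx":0,"dy":-3,"dz":4,"wx":7,"wy":0.8,"wz":0}
    - {"dx":0,"dy":-4,"dz":0,"wx":9,"wy":1.1,"wz":0}
    - {"dx":0,"dy":-4,"dz":0,"wx":9,"wy":1.1,"wz":0}
  hand: -1

```text
time_s: 21.02
eef_pos: [0.5382, 0.213, 0.1783]
orientation: [-2.095, 1.865, 0.473]
ft_force: [0.6, -1.5, -0.8]
width: 1.004
gripper_force: 0.0
```

```bash
cat > n7.py <<'E'
from h import *
C=np.array([.538,.308,0]); yw=6.8; a=np.radians(yw); ox=np.array([np.cos(a),np.sin(a),0]); oy=np.array([-ox[1],ox[0],0]); F=np.stack([ox,oy,[0,0,1]],1)
for n in ['side','top']:
    p,d=cams.capture(n); W=cloud(n,d); q=(W-C)@F
    k=(abs(q[...,0])<.05)&(abs(q[...,1])<.08)&(q[...,2]>.07)&(q[...,2]<.085)
    if k.sum()>30: print(n,k.sum(),cv2.minAreaRect(q[k][:,:2].astype(np.float32)), np.percentile(q[k],[1,50,99],axis=0).round(3))
P,M=pose(C+(.052-.072)*oy+[0,0,.041+.008],yw,46); pre=P-.11*M[:,2]
plan((pre,M),(P,M)); s=ctrl.observe(); print(np.round(s['qpos'],2),s['time_s'],s['eef_pos'],s['ft_force'])
E
python3 n7.py
```

```text
side 1091 ((0.0012790486216545105, 0.0007810443639755249), (0.10202334076166153, 0.06259981542825699), 89.99617767333984) [[-0.029 -0.049  0.072]
 [ 0.001  0.004  0.078]
 [ 0.031  0.051  0.083]]
cm [ 0.8   1.88 -6.4 ] deg [20.42  2.17  0.97] min rows 2.0
cm [-0.94  7.86 -7.64] deg [0. 0. 0.] min rows 1.3
[ 0.39  0.24 -0.17 -0.49 -1.08 -0.07] 21.125 [0.54011719 0.20408264 0.17641654] [0.59975347 0.28193441 1.03019856]
```

Request:
carry_out:
  commands:
    - {"dx":0.4,"dy":0.9,"dz":-2.2,"wx":10.2,"wy":1.1,"wz":0.5}
    - {"dx":0.4,"dy":1.0,"dz":-4.2,"wx":10.2,"wy":1.1,"wz":0.5}
    - {"dx":-0.2,"dy":2.0,"dz":-1.9,"wx":0,"wy":0,"wz":0}
    - {"dx":-0.3,"dy":2.0,"dz":-1.9,"wx":0,"wy":0,"wz":0}
    - {"dx":-0.2,"dy":2.0,"dz":-1.9,"wx":0,"wy":0,"wz":0}
    - {"dx":-0.2,"dy":1.9,"dz":-1.9,"wx":0,"wy":0,"wz":0}
    - {"dx":0,"dy":0,"dz":0,"wx":0,"wy":0,"wz":0}

```text
time_s: 22.0
eef_pos: [0.5357, 0.3117, 0.0346]
orientation: [-1.882, 1.648, 0.794]
ft_force: [-0.1, -0.6, -0.7]
width: 0.999
gripper_force: 0.0
```

```bash
sed -i "s/in \['side','top'\]/in []/" n7.py; python3 n7.py
```

```text
cm [ 1.24 -8.87  7.78] deg [ 0.27  0.03 -0.79] min rows 1.4
cm [-0.94  7.86 -7.64] deg [0. 0. 0.] min rows 1.3
[ 0.27  0.54 -0.16 -0.98 -1.02  0.47] 22.0 [0.53572279 0.31167504 0.03461145] [-0.10653011 -0.58347072 -0.67415793]
```

Request:
carry_out:
  commands:
    - {"dx":0.3,"dy":-1.0,"dz":0.1,"wx":0.2,"wy":0,"wz":-0.8}
    - {"dx":0,"dy":0,"dz":0,"wx":0,"wy":0,"wz":0}

```text
time_s: 22.25
eef_pos: [0.5408, 0.2993, 0.038]
orientation: [-1.863, 1.656, 0.785]
ft_force: [-0.4, 0.3, 0.5]
width: 1.001
gripper_force: 0.0
```

Request:
carry_out:
  commands:
    - {"dx":0,"dy":0,"dz":0,"wx":0,"wy":0,"wz":0}
    - {"dx":0,"dy":0,"dz":0,"wx":0,"wy":0,"wz":0}
    - {"dx":0,"dy":0,"dz":0,"wx":0,"wy":0,"wz":0}
    - {"dx":0,"dy":0,"dz":0,"wx":0,"wy":0,"wz":0}
    - {"dx":0,"dy":0,"dz":0,"wx":0,"wy":0,"wz":0}
    - {"dx":0,"dy":0,"dz":0,"wx":0,"wy":0,"wz":0}
    - {"dx":0,"dy":0,"dz":0,"wx":0,"wy":0,"wz":0}
  hand: 1
  newtons: 60

```text
time_s: 23.12
eef_pos: [0.5405, 0.3002, 0.038]
orientation: [-1.864, 1.655, 0.786]
ft_force: [-0.7, -5.2, 5.8]
width: 0.696
gripper_force: 65.2
```

```bash
python3 - <<'E'
from h import *
C=np.array([.538,.308,0]); yw=6.8; a=np.radians(yw); ox=np.array([np.cos(a),np.sin(a),0]); oy=np.array([-ox[1],ox[0],0])
s=ctrl.observe(); p=np.array(s['eef_pos']); M=R.from_rotvec(s['orientation']).as_matrix(); print(p,s['ft_force'],M[:,1])
base=C+.052*oy+.001*ox+[0,0,.041]           # base centre now
r=R.from_rotvec(-np.pi/2*ox)
fin=C+[0,0,.003]+r.apply(p-base); N=r.as_matrix()@M
up=p+[0,0,.12]
plan((up,M),(fin+[0,0,.08],N),(fin,N)); print(fin)
E
```

```text
[0.54046363 0.30022203 0.03804874] [-0.70734459 -5.15290759  5.83431829] [-0.99315202 -0.11674698 -0.00438334]
cm [ 0.  0. 12.] deg [0. 0. 0.] min rows 1.9
cm [-0.16  0.49 -1.5 ] deg [-89.37 -10.66  -0.  ] min rows 8.6
cm [ 0.  0. -8.] deg [0. 0. 0.] min rows 1.3
[0.53887111 0.30513171 0.06301496]
```

Request:
carry_out:
  commands:
    - {"dx":0,"dy":0,"dz":1.5,"wx":0,"wy":0,"wz":0}
    - {"dx":0,"dy":0,"dz":3,"wx":0,"wy":0,"wz":0}
    - {"dx":0,"dy":0,"dz":3.5,"wx":0,"wy":0,"wz":0}
    - {"dx":0,"dy":0,"dz":3,"wx":0,"wy":0,"wz":0}
    - {"dx":0,"dy":0,"dz":1,"wx":0,"wy":0,"wz":0}

```text
time_s: 23.75
eef_pos: [0.5404, 0.301, 0.1599]
orientation: [-1.864, 1.653, 0.784]
ft_force: [0.1, 0.3, -2.7]
width: 0.699
gripper_force: 64.8
```

Request:
carry_out:
  commands:
    - {"dx":0,"dy":0,"dz":0,"wx":-8.94,"wy":-1.07,"wz":0}
    - {"dx":0,"dy":0,"dz":0,"wx":-8.94,"wy":-1.07,"wz":0}
    - {"dx":0,"dy":0,"dz":0,"wx":-8.94,"wy":-1.07,"wz":0}
    - {"dx":0,"dy":0,"dz":0,"wx":-8.94,"wy":-1.07,"wz":0}
    - {"dx":0,"dy":0,"dz":0,"wx":-8.94,"wy":-1.07,"wz":0}
    - {"dx":0,"dy":0,"dz":0,"wx":-8.94,"wy":-1.07,"wz":0}
    - {"dx":0,"dy":0,"dz":0,"wx":-8.94,"wy":-1.07,"wz":0}
    - {"dx":0,"dy":0,"dz":0,"wx":-8.94,"wy":-1.07,"wz":0}
    - {"dx":0,"dy":0,"dz":0,"wx":-8.94,"wy":-1.07,"wz":0}
    - {"dx":0,"dy":0,"dz":0,"wx":-8.91,"wy":-1.07,"wz":0}

```text
time_s: 25.0
eef_pos: [0.5395, 0.3011, 0.1567]
orientation: [1.889, -1.672, 0.771]
ft_force: [1.0, -0.2, -1.8]
width: 0.69
gripper_force: 65.1
```

Request:
carry_out:
  commands:
    - {"dx":0,"dy":0,"dz":0,"wx":0,"wy":0,"wz":0}

```text
time_s: 25.12
eef_pos: [0.5384, 0.3012, 0.153]
orientation: [1.889, -1.666, 0.769]
ft_force: [-0.2, -0.5, -2.3]
width: 0.697
gripper_force: 65.2
```

```bash
cat > n8.py <<'E'
from h import *
C=np.array([.538,.308,0]); yw=6.8; a=np.radians(yw); ox=np.array([np.cos(a),np.sin(a),0]); oy=np.array([-ox[1],ox[0],0]); F=np.stack([ox,oy,[0,0,1]],1)
N=pose(C,yw,0)[1]
s=ctrl.observe(); p=np.array(s['eef_pos']); M=R.from_rotvec(s['orientation']).as_matrix()
z=M[:,2]; print(p,'theta',np.degrees(np.arctan2(z@oy,-z[2])),'roll',np.degrees(M[2,1]),'to fin',np.array([.5389,.3051,.063])-p,s['time_s'],s['ft_force'])
for n in ['side','top']:
    p_,d=cams.capture(n); W=cloud(n,d); q=(W-C)@F
    k=(abs(q[...,0])<.05)&(q[...,1]>-.06)&(q[...,1]<.05)&(q[...,2]>.02)&(q[...,2]<.3)
    q=q[k]; print(n,k.sum(),np.percentile(q,[1,50,99],axis=0).round(3))
    f=q[(abs(q[:,1]+.042)<.012)&(abs(q[:,0])<.027)]   # wall facing -y
    if len(f)>50:
        c=np.linalg.lstsq(np.c_[f[:,[0,2]],np.ones(len(f))],f[:,1],rcond=None)[0]; print('wall dy/dx,dy/dz deg',np.degrees(c[:2]).round(2),len(f))
E
python3 n8.py
```

```text
[0.53842436 0.30118216 0.1529809 ] theta -44.440639782999156 roll 0.17635837034296276 to fin [ 0.00047564  0.00391784 -0.0899809 ] 25.125 [-0.21494804 -0.51017707 -2.30122157]
side 1019 [[-0.044 -0.041  0.098]
 [-0.009 -0.033  0.168]
 [ 0.029  0.045  0.226]]
wall dy/dx,dy/dz deg [3.4  0.43] 506
top 1856 [[-0.045 -0.042  0.097]
 [ 0.001  0.02   0.178]
 [ 0.046  0.049  0.239]]
wall dy/dx,dy/dz deg [0.56 0.94] 260
```

Request:
carry_out:
  commands:
    - {"dx":0,"dy":0.2,"dz":-1.5,"wx":0,"wy":0,"wz":0}
    - {"dx":0,"dy":0.2,"dz":-2.5,"wx":0,"wy":0,"wz":0}
    - {"dx":0,"dy":0,"dz":-2,"wx":0,"wy":0,"wz":0}
    - {"dx":0,"dy":0,"dz":-1.2,"wx":0,"wy":0,"wz":0}
    - {"dx":0,"dy":0,"dz":-0.6,"wx":0,"wy":0,"wz":0}
    - {"dx":0,"dy":0,"dz":0,"wx":0,"wy":0,"wz":0}

```text
time_s: 25.98
eef_pos: [0.54, 0.3046, 0.0791]
orientation: [1.892, -1.675, 0.768]
ft_force: [0.4, -0.2, -2.3]
width: 0.697
gripper_force: 65.1
```

Request:
carry_out:
  commands:
    - {"dx":0,"dy":0,"dz":-0.2,"wx":0,"wy":0,"wz":0}
    - {"dx":0,"dy":0,"dz":-0.1,"wx":0,"wy":0,"wz":0}
    - {"dx":0,"dy":0,"dz":0,"wx":0,"wy":0,"wz":0}

```text
time_s: 26.35
eef_pos: [0.54, 0.3047, 0.0765]
orientation: [1.892, -1.675, 0.768]
ft_force: [-0.5, 1.0, -1.5]
width: 0.698
gripper_force: 65.1
```

Expected seat is about TCP z = 0.063, so I continue.

Request:
carry_out:
  commands:
    - {"dx":0,"dy":0,"dz":-0.5,"wx":0,"wy":0,"wz":0}
    - {"dx":0,"dy":0,"dz":-0.4,"wx":0,"wy":0,"wz":0}
    - {"dx":0,"dy":0,"dz":-0.1,"wx":0,"wy":0,"wz":0}
    - {"dx":0,"dy":0,"dz":0,"wx":0,"wy":0,"wz":0}

```text
time_s: 26.85
eef_pos: [0.54, 0.3046, 0.0661]
orientation: [1.892, -1.675, 0.768]
ft_force: [0.5, 0.2, -2.6]
width: 0.699
gripper_force: 65.1
```

Request:
carry_out:
  commands:
    - {"dx":0,"dy":0,"dz":-0.1,"wx":0,"wy":0,"wz":0}
    - {"dx":0,"dy":0,"dz":-0.1,"wx":0,"wy":0,"wz":0}
    - {"dx":0,"dy":0,"dz":0,"wx":0,"wy":0,"wz":0}

```text
time_s: 27.22
eef_pos: [0.54, 0.3046, 0.0643]
orientation: [1.892, -1.675, 0.768]
ft_force: [-0.1, -0.8, -2.4]
width: 0.696
gripper_force: 65.1
```

Request:
carry_out:
  commands:
    - {"dx":0,"dy":0,"dz":-0.1,"wx":0,"wy":0,"wz":0}
    - {"dx":0,"dy":0,"dz":-0.05,"wx":0,"wy":0,"wz":0}
    - {"dx":0,"dy":0,"dz":0,"wx":0,"wy":0,"wz":0}

```text
time_s: 27.6
eef_pos: [0.54, 0.3046, 0.0628]
orientation: [1.892, -1.675, 0.768]
ft_force: [-0.8, 0.4, -3.2]
width: 0.695
gripper_force: 65.1
```

Request:
carry_out:
  commands:
    - {"dx":0,"dy":0,"dz":-0.1,"wx":0,"wy":0,"wz":0}
    - {"dx":0,"dy":0,"dz":-0.05,"wx":0,"wy":0,"wz":0}
    - {"dx":0,"dy":0,"dz":0,"wx":0,"wy":0,"wz":0}

```text
time_s: 27.98
eef_pos: [0.54, 0.3046, 0.0615]
orientation: [1.892, -1.675, 0.768]
ft_force: [-0.7, 0.0, -0.3]
width: 0.698
gripper_force: 65.4
```

Request:
carry_out:
  commands:
    - {"dx":0,"dy":0,"dz":-0.05,"wx":0,"wy":0,"wz":0}
    - {"dx":0,"dy":0,"dz":0,"wx":0,"wy":0,"wz":0}

```text
time_s: 28.22
eef_pos: [0.54, 0.3047, 0.0614]
orientation: [1.892, -1.675, 0.768]
ft_force: [-2.2, 0.4, 4.7]
width: 0.695
gripper_force: 65.7
```

Request:
carry_out:
  commands:
    - {"dx":0,"dy":0,"dz":0,"wx":0,"wy":0,"wz":0}
    - {"dx":0,"dy":0,"dz":0,"wx":0,"wy":0,"wz":0}
    - {"dx":0,"dy":0,"dz":0,"wx":0,"wy":0,"wz":0}
    - {"dx":0,"dy":0,"dz":0,"wx":0,"wy":0,"wz":0}
    - {"dx":0,"dy":0,"dz":0,"wx":0,"wy":0,"wz":0}
    - {"dx":-0.1,"dy":1.0,"dz":1.05,"wx":0,"wy":0,"wz":0}
    - {"dx":-0.3,"dy":2.1,"dz":2.2,"wx":0,"wy":0,"wz":0}
    - {"dx":-0.3,"dy":2.4,"dz":2.5,"wx":0,"wy":0,"wz":0}
    - {"dx":-0.3,"dy":2.4,"dz":4,"wx":0,"wy":0,"wz":0}
    - {"dx":0,"dy":1,"dz":4,"wx":0,"wy":0,"wz":0}
  hand: -1

```text
time_s: 29.48
eef_pos: [0.5296, 0.3956, 0.2001]
orientation: [1.894, -1.674, 0.768]
ft_force: [1.4, 0.2, 0.3]
width: 1.003
gripper_force: 0.0
```

Request:
carry_out:
  commands:
    - {"dx":-3,"dy":2,"dz":3,"wx":0,"wy":0,"wz":0}
    - {"dx":-3,"dy":2,"dz":3,"wx":0,"wy":0,"wz":0}
    - {"dx":-2,"dy":1,"dz":1,"wx":0,"wy":0,"wz":0}
    - {"dx":0,"dy":0,"dz":0,"wx":0,"wy":0,"wz":0}

```text
time_s: 29.98
eef_pos: [0.4487, 0.4451, 0.2692]
orientation: [1.896, -1.675, 0.768]
ft_force: [0.1, -0.1, -0.4]
width: 0.998
gripper_force: 0.0
```

```bash
python3 n8.py; python3 - <<'E'
from h import *
a,d=cams.capture('side'); b,_=cams.capture('top')
W=cloud('side',d)
cv2.imwrite('pics/s7.png',np.hstack([cv2.resize(a[130:330,180:350],None,fx=2.2,fy=2.2),cv2.resize(b[100:300,140:370],None,fx=1.8,fy=2.2)]))
E
```

```text
[0.44867773 0.44510478 0.26917761] theta -43.94752966057121 roll -0.16354400281719764 to fin [ 0.09022227 -0.14000478 -0.20617761] 29.975 [ 0.0965868  -0.13790738 -0.42380925]
side 1203 [[-0.028 -0.037  0.022]
 [ 0.003 -0.002  0.074]
 [ 0.032  0.04   0.105]]
wall dy/dx,dy/dz deg [ 0.94 -0.33] 362
top 616 [[-0.03  -0.038  0.022]
 [ 0.005  0.01   0.082]
 [ 0.032  0.039  0.108]]
wall dy/dx,dy/dz deg [0.05 0.81] 173
```

View pics/s7.png

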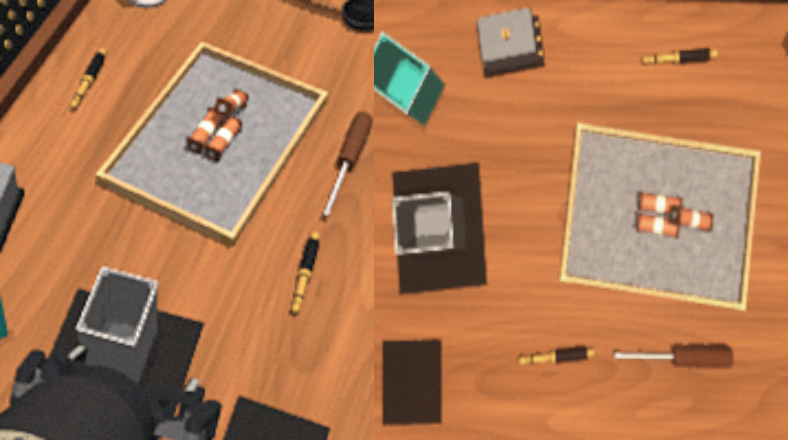

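The empty can stands upright, centred on the mat, and the three coils rest in the tray near (675, 215). The bystanders in view haven't moved. I'm handing the job in.

```bash
python3 -c "
from rig import ctrl; print(ctrl.job_done())"
```

```text
the job is handed in; nothing more can be done
None
```

I handed the job in at about 30 s on the robot's clock: the empty can stands upright on the largest mat and all three coils rest in the tray; no verdict came back.

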